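Press the test button under the bench meter's sliding cover

TASK

Run the bench meter's self-test: slide its dust cover aside all the way to its stop, press the button underneath fully in, gently, and let it come up again, then slide the cover back until it is fully home. The fixed bridge over the track stops a hand half-way, so let the cover go and take it again by its other grip beyond the bridge. Leave the other things on the bench where they are.

Things in the scene. Friction and masses are not known exactly. Their poses are not given: they have to be found in the camera images.
- meter: Grey bench meter, fixed to the bench: box 130 (x) x 270 (y) x 45 mm high at its deck, origin at the centre of its underside, x away from its display side, y along the cover's track, z up. Two rails with 72 mm between them stand along the deck, up to 71 mm above the bench, and carry the cover.
- bridge_mid (a point): Centre of the top face (110 mm above the bench) of the fixed dark steel bridge across the track: 46 mm wide along y (meter y -30 to +16 mm), underside 101 mm above the bench, legs 58 to 67 mm either side of the track's middle. The cover and its two grips pass under it; a gripper does not.
- cover (a joint): Travel of the aluminium dust cover along the meter's +y, in m: 0 fully home (shut), 0.100 at the open stop. A plate 92 x 150 x 5 mm, top 70 mm above the bench, meter y -126 to +24 mm when shut; it stays where it is left (about 2 N of friction). It starts shut or up to 8 mm ajar.
- fin (a point): Centre, half-way up, of the flat fin on the cover's -y end: 12 mm thick (x), 30 mm long (y), 26 mm high, 70 to 96 mm above the bench; moves with the cover. At meter y -110 mm when shut; at 45 mm of travel its centre is still 35 mm short of the bridge's edge, at full travel it is under the bridge.
- knob (a point): Centre, half-way up, of the round upright knob on the cover, 118 mm to +y of the fin: 24 mm diameter, 26 mm high, 70 to 96 mm above the bench; moves with the cover. When shut it is under the bridge (meter y +8 mm); at 45 mm of travel its centre is 37 mm beyond the bridge's +y edge, at full travel 92 mm.
- button_axis (a point): Point of the deck (45 mm above the bench, meter y -67 mm) on the button's upright axis. A white cap, 30 mm diameter, in a 44 mm black collar, under the cover. Its height differs from unit to unit: the cap's top is 9 to 17 mm above this point, the collar 8 mm lower. At full cover travel the cover's edge is 41 mm and the bridge 37 mm from the axis; to 45 mm of travel it is hidden.
- button (a joint): How far the button is pressed, in m: 0 up (at rest), 0.007 fully in; a spring return that needs about 1 N to start and 7.5 N at the bottom. More than 30 N damages it.
- tape_roll: Bystander: roll of tape lying flat, 62 mm across, 18 mm high, near the meter's display side; origin at the centre of its underside.
- log_book: Bystander: dark blue notebook lying flat, 142 x 102 x 8 mm, behind the meter; origin at the centre of its underside.
- loupe: Bystander: black stand magnifier, 41 mm diameter, 36 mm high, behind the meter; origin at the centre of its underside.
- petri_dish: Bystander: clear dish, 64 mm diameter, 14 mm high, to the right of the meter; origin at the centre of its underside.
- grease_pot: Bystander: round pot, 62 mm diameter, 35 mm high, at the right front; origin at the centre of its underside.
- marker_red: Bystander: thick marker pen lying flat, 128 mm long, at the right; origin under its middle.

How it is judged:
On the way, in this order (a step that is already met when the one before it is completed fails the run):
1. the cover is slid aside to its open stop (value of joint cover above 0.094 m), for 0.2 s.
2. with the cover open the button is pressed fully in (value of joint button above 0.0055 m and value of joint cover above 0.09 m), for 0.1 s.
3. the button has come up again with the cover still open (value of joint button below 0.001 m and value of joint cover above 0.09 m), for 0.1 s.
4. the cover is slid back home (value of joint cover below 0.004 m), for 0.2 s.
At the end, for the whole second after the job is handed in: The cover is fully home (within 4 mm of its shut stop), the button is up (within 1 mm) (value of joint cover below 0.004 m and value of joint button below 0.001 m); the robot touches nothing.
It fails at once if the button is pushed with more than 30 N (contact force between button and anything else above 30 N).
It fails at once if one of the bystanders (tape roll, log book, magnifier, dish, pot, marker) is moved more than 30 mm (distance of any of tape_roll, log_book, loupe, petri_dish, grease_pot, marker_red from where it was at the start of the episode above 0.03 m).
It also fails if it takes over 67 s, if anything falls off the work surface, if the arm or the gripper's body presses on something with over 40 N, if the wrist force passes 120 N, or if a joint passes its speed limit or range.

ROBOT

A 6-joint arm with a two-finger parallel gripper is mounted at the origin on a cart in front of the work surface, level with it; the furniture and walls round the work are solid. World frame = base frame: x ahead of the robot, y to its left, z up, the work surface at z = 0. Lengths are in m, angles in rad, forces in N, time in s.
With the tool pointing down it reaches from about 0.275 to 0.825 m from the base axis. Payload 4.9 kg.
Tool frame: the origin (TCP) lies midway between the tips of the shut fingers; the grasp point (between the pads) lies 19 mm behind it (bot.grip_depth is the distance from the TCP to the grasp point, in m); y points along the fingers, x is the direction in which the jaws open and shut, and the axes are right-handed (so a half turn about y gives the same grasp; the last joint's range is limited). The gripper opens to 85 mm and grips with 20 to 120 N. Pads are 22 mm wide; open, the fingers measure 114 mm over their backs; the gripper's body (76 mm by 85 mm) begins 54 mm behind the grasp point. The pads swing forward as they close: fully open they stand 13 mm farther back than shut.
Start: joints at [1.089, 0.326, -0.193, 1.052, 0, 1.437], TCP at [0.187, 0.517, 0.193] pointing down, gripper open.
Joint ranges: [-2.65, 2.65], [-0.97, 1.79], [-1.3, 1.35], [-1.93, 2.1], [-1.47, 1.37], [-3.14, 3.14]. Speed limits (rad/s): [2.57, 2.57, 3.14, 3.14, 3.14, 3.14].

INTERFACE

Orientations are given as a unit quaternion [w, x, y, z].
In Python, from cell import bot gives the robot as it stands. Calls block until the motion is done:
- bot.move_pose(position, orientation): joint-space move of the TCP to a pose.
- bot.move_linear(position, speed=0.15, rotation=None, until_force=None): straight line of the TCP; rotation=None keeps the orientation; speed is the mean speed in m/s. With until_force (N) it stops when the force on the tool has changed by that much, and returns True; else False.
- bot.goto_joints(angles): joint-space move.
- bot.set_gripper(opening, grasp_force=None): opening from 0.0 (shut) to 1.0 (fully open); grasp_force is the grip in N (None keeps the last); returns when the fingers have stopped.
- bot.wait(seconds).
- bot.solve_ik(position, orientation): joint angles nearest the present ones, or None.
- bot.camera(name): name is "scene" or "side" or "wrist"; returns the picture (480x640x3 uint8, red, green, blue); there is no depth.
- bot.calibration(name): a dict with "mtx" (3x3 intrinsics, pixels), "k1" (the pictures are not rectified: a ray, as slopes to the right and down, at radius r is drawn at 1 + k1 r^2 times it, then the intrinsics apply), "extrinsics" (4x4, takes a point from world to camera coordinates); the wrist camera has in their place "hand_eye" (4x4, takes a point from camera to tool coordinates, whose origin is the TCP and whose axes are the tool frame's). Camera axes: x right, y down, z forward; pixel columns grow to the right and rows downward; lengths in m; the calibration is good to about 2 mm. A picture is of the moment at which its call begins: read the wrist's pose just before it. calibration takes no time and is no camera call.
A pose or a line that the arm cannot do raises bot.PlanningError and nothing moves.
- bot.close_job(): hands the job in, once; it reports no verdict.
Trained networks look in the newest picture that a camera, given by its name, has taken for a name from the list of things; names that differ only in an ending like _2 or _b are one class to them, and where a whole thing is asked for, a point or a joint stands for the part that bears it (a point fixed in the world has none). Each returns a list of dicts, best first, with "confidence" (0 to 1); they miss things now and then, are a little off and sometimes report something else, mostly with a low value. They report only what shows in the picture. A call takes as long as a camera call.
- bot.search_frame(camera, thing): "bbox" ([left, top, width, height] in pixels, round what is visible of it).
Readings, each from a call of its own:
- bot.read_clock(): time.
- bot.read_joint_positions(): joint angles.
- bot.read_joint_vel(): joint speeds.
- bot.read_joint_efforts(): joint torques, N m.
- bot.read_position(): TCP position.
- bot.read_tool_rot(): TCP orientation.
- bot.read_ft_force(): force on the tool from outside, world axes, zero at the start.
- bot.read_moment(): the same for the moment, N m.
- bot.read_gripper_width(): opening from 0.0 (shut) to 1.0 (fully open).
Only numpy, scipy, OpenCV 4.12 (cv2) and the standard library are available. Lean on these libraries where they do the work, as an engineer would, in place of code of your own. Each camera call takes 0.05 s, during which the arm holds its last target.

## Working session

There is one attempt and no reset: what is moved stays moved. The work goes in short steps, each a Python script; the robot and the scene stay as the last script left them, time stands still between calls to the robot, and variables do not carry over. Pictures are saved under pics/ and viewed, and the job is handed in when it is done.

```bash
mkdir -p pics; ls
python3 - <<'E'
from cell import bot
import cv2, json
for c in ["scene","side","wrist"]:
    im=bot.camera(c); cv2.imwrite(f"pics/{c}0.png",im[:,:,::-1])
    cal=bot.calibration(c); print(c,{k:(v.tolist() if hasattr(v,'tolist') else v) for k,v in cal.items()})
    if c!="wrist":
        for t in ["meter","fin","knob","cover","bridge_mid","tape_roll","log_book","loupe","petri_dish","grease_pot","marker_red"]:
            try:
                r=bot.search_frame(c,t); print(t,[(d['bbox'],round(d['confidence'],2)) for d in r[:2]])
            except Exception as e: print(t,e)
print(bot.read_clock(),bot.read_position(),bot.read_tool_rot())
E
```

```text
pics
scene {'mtx': [[523.6237689836757, 0.0, 322.23403899806516], [0.0, 523.6237689836757, 228.83563599266935], [0.0, 0.0, 1.0]], 'k1': -0.005937286524137648, 'extrinsics': [[0.4401549087540023, -0.8978272972495187, -0.013030756439295807, -0.36899337191943554], [-0.6924986733443377, -0.33018427896029234, -0.6414233620190364, 0.38445276715402527], [0.5715848525950351, 0.29134942292906, -0.7670764434153977, 0.9650767126333684], [0.0, 0.0, 0.0, 1.0]]}
meter [([182.6, 180.5, 123.7, 90.9], 0.95)]
fin [([234.3, 200.9, 60.7, 41.9], 0.65)]
knob [([232.4, 199.5, 64.4, 45.1], 0.57)]
cover [([236.5, 199.6, 58.3, 46.1], 0.8)]
bridge_mid [([180.4, 180.0, 125.3, 86.6], 0.94)]
tape_roll [([182.2, 242.4, 29.1, 25.7], 0.68), ([236.5, 203.8, 60.4, 40.2], 0.19)]
log_book [([229.1, 154.6, 56.0, 34.8], 0.72)]
loupe [([289.7, 195.9, 13.7, 21.9], 0.5), ([180.4, 178.6, 124.5, 87.9], 0.5)]
petri_dish [([363.4, 298.3, 27.9, 33.6], 0.69)]
grease_pot [([400.5, 339.4, 34.5, 36.5], 0.65)]
marker_red [([381.5, 265.6, 42.6, 47.0], 0.63)]
side {'mtx': [[460.9149185335269, 0.0, 322.98084842146324], [0.0, 460.91491853
[... 739 characters left out ...]
, 32.1, 25.2], 0.66), ([377.3, 209.1, 51.4, 28.7], 0.46)]
grease_pot [([186.3, 317.1, 27.3, 32.1], 0.94)]
marker_red [([254.8, 314.4, 51.9, 23.9], 0.68)]
wrist {'mtx': [[383.6730114040209, 0.0, 321.6234906298477], [0.0, 383.6730114040209, 244.08259383457093], [0.0, 0.0, 1.0]], 'k1': 0.017291974685117797, 'hand_eye': [[0.9999994039205276, -0.0009463323277803575, 0.0005446225436698194, 0.0011225776677769028], [-0.000813810282700147, -0.3134578127971884, 0.9496017782782563, -0.18137840827832075], [-0.0007279226699637551, -0.9496016554595553, -0.3134583960863999, 0.07900148445930884], [0.0, 0.0, 0.0, 1.0]]}
1.25 [0.18747494 0.5171036  0.19327912] [ 0.57898256 -0.57897107 -0.40594928  0.40592717]
```

Run:
```python
import cv2
a=cv2.imread("pics/scene0.png")[140:320,150:330]
cv2.imwrite("pics/scene0z.png",cv2.resize(a,None,fx=3.3,fy=3.3,interpolation=cv2.INTER_CUBIC))
a=cv2.imread("pics/side0.png")[150:290,240:450]
cv2.imwrite("pics/side0z.png",cv2.resize(a,None,fx=3.8,fy=3.8,interpolation=cv2.INTER_CUBIC))
```

```text
(no output)
```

View pics/scene0.png

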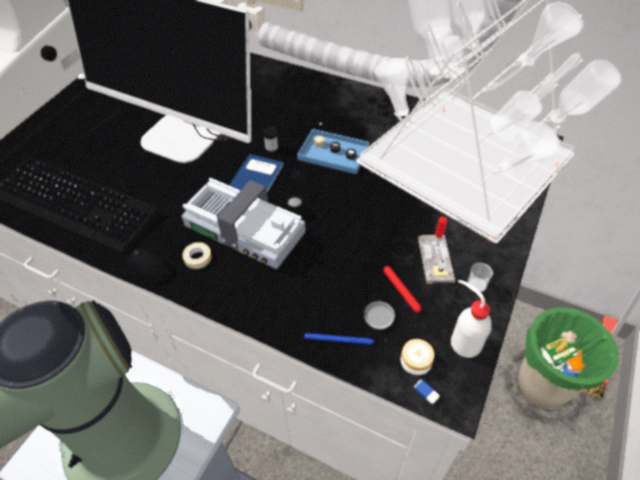

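```bash
ls pics
```

```text
scene0.png
scene0z.png
side0.png
side0z.png
wrist0.png
```

View pics/wrist0.png

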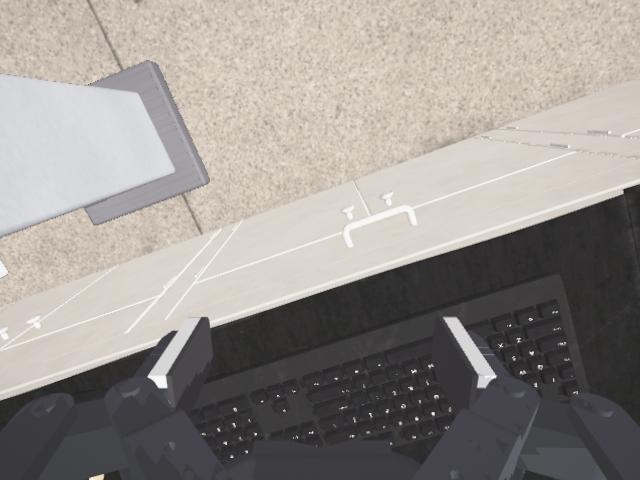

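View pics/scene0z.png

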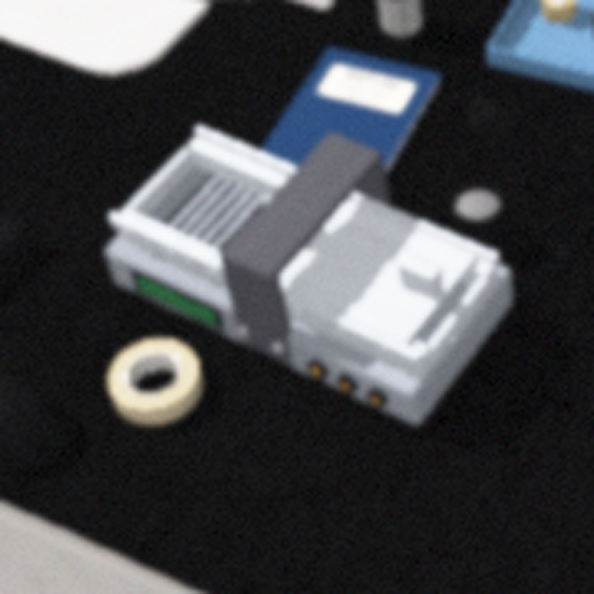

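View pics/side0z.png

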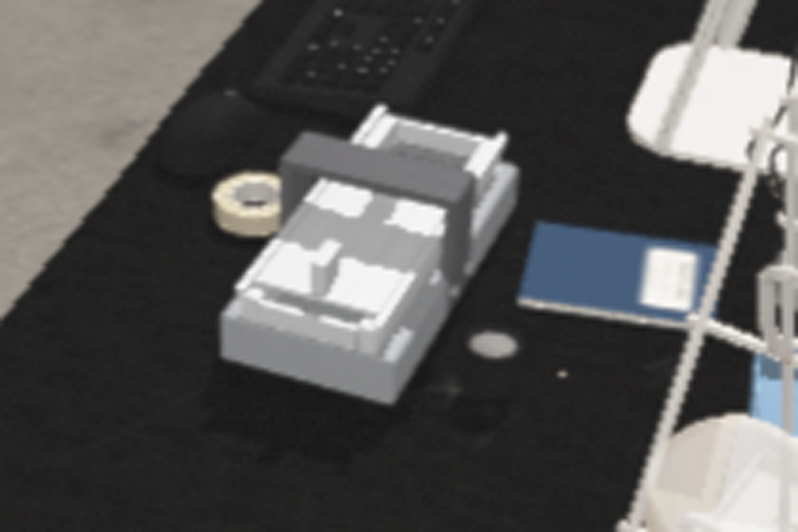

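View pics/side0.png

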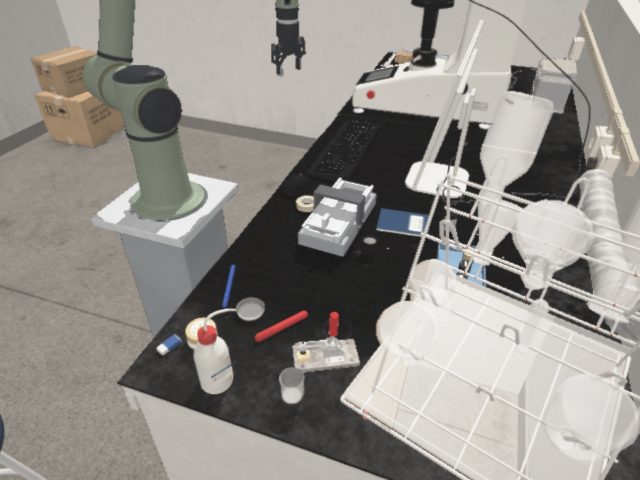

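```bash
cat > h.py <<'E'
import numpy as np, cv2
from scipy.optimize import least_squares
from scipy.spatial.transform import Rotation as R
from cell import bot
def proj(cal,P,E=None):
    E=np.array(cal['extrinsics']) if E is None else E
    c=(E[:3,:3]@np.atleast_2d(P).T+E[:3,3:]).T
    s=c[:,:2]/c[:,2:]; s=s*(1+cal['k1']*(s**2).sum(1,keepdims=True))
    K=np.array(cal['mtx']); return s*[K[0,0],K[1,1]]+K[:2,2]
def m2w(m,P):
    P=np.atleast_2d(P); c,s=np.cos(m[2]),np.sin(m[2])
    return np.c_[m[0]+c*P[:,0]-s*P[:,1], m[1]+s*P[:,0]+c*P[:,1], P[:,2]]
def q_wxyz(p):  return R.from_quat([p[1],p[2],p[3],p[0]])
def wristE(pos,q,cal):
    T=np.eye(4);T[:3,:3]=q_wxyz(q).as_matrix();T[:3,3]=pos
    return np.linalg.inv(T@np.array(cal['hand_eye']))
def down(ang):
    """tool y down, jaw axis x along world angle ang; returns wxyz"""
    x=np.array([np.cos(ang),np.sin(ang),0]);y=np.array([0,0,-1.]);z=np.cross(x,y)
    q=R.from_matrix(np.c_[x,y,z]).as_quat(); return np.array([q[3],q[0],q[1],q[2]])
E
python3 - <<'E'
from h import *
sc=bot.calibration('scene');sd=bot.calibration('side')
S={(-65,-135,0):(418,425),(65,-135,45):(513,275),(-67,16,110):(227,249),(-67,-30,110):(273,278),(67,-30,110):(385,155),(67,16,110):(335,134)}
D={(-65,-135,0):(222,357),(-65,-135,45):(222,318),(65,-135,0):(395,404),(65,135,45):(518,170),(-67,16,110):(300,133),(-67,-30,110):(283,160),(67,-30,110):(463,205),(67,16,110):(475,180)}
A=np.array(list(S))/1e3; a=np.array(list(S.values()))/3.3+[150,140]
B=np.array(list(D))/1e3; b=np.array(list(D.values()))/3.8+[240,150]
f=lambda m:np.r_[(proj(sc,m2w(m,A))-a).ravel(),(proj(sd,m2w(m,B))-b).ravel()]
for y0 in (-.5,0,.5):
    r=least_squares(f,[.5,.2,y0],loss='soft_l1');print(r.x,r.cost);
print(r.fun.reshape(-1,2).round(1).tolist())
np.save('m0.npy',r.x)
m=r.x
for p in ([0,-110,83],[0,8,83],[0,-67,45]): print(m2w(m,np.array(p)/1e3))
for c,cal in(('scene',sc),('side',sd)):print(c,proj(cal,m2w(m,np.array([[0,-.110,.083]]))))
# reach/plans for the fin grasp
w=m2w(m,[[0,-.11,.083]])[0]
for ang in (m[2],m[2]+np.pi):
  for dz in(.10,.3):
    print(ang,bot.solve_ik([w[0],w[1],.09+dz-.019],down(ang)))
E
```

```text
[ 0.52717765  0.05566305 -0.06374891] 20.81590266166497
[ 0.52717765  0.05566305 -0.06374881] 20.8159026616562
[ 0.52717765  0.05566305 -0.06374873] 20.815902661695084
[[1.1, 1.4], [0.7, -3.4], [-2.2, -0.4], [0.6, -1.5], [0.4, -2.2], [-0.6, -2.6], [-0.8, 2.4], [-1.2, -0.7], [-1.0, 3.0], [0.2, -1.5], [0.8, -1.1], [-1.5, -0.0], [-2.0, -0.5], [0.6, -2.6]]
[[ 0.52017004 -0.05411351  0.083     ]]
[[0.5276873 0.0636468 0.083    ]]
[[ 0.52290938 -0.01120086  0.045     ]]
scene [[281.27617622 223.90705558]]
side [[324.10118904 222.13814592]]
-0.06374873303097361 [-0.24485902  0.29299607 -0.29908352  0.97871673  0.          1.38968604]
-0.06374873303097361 [-0.24485902  0.22443546  0.11697914  1.46334     0.          1.38968604]
3.0778439205588195 [-0.24485902  0.29299607 -0.29908352  0.97871673  0.         -1.75190662]
3.0778439205588195 [-0.24485902  0.22443546  0.11697914  1.46334     0.         -1.75190662]
```

```bash
cat >> h.py <<'E'
def ray(cal,px,E=None,z=0.):
    E=np.array(cal['extrinsics']) if E is None else E
    K=np.array(cal['mtx']); d=(np.array(px)-K[:2,2])/K[0,0]; s=d.copy()
    for _ in range(10): s=d/(1+cal['k1']*(s@s))
    v=E[:3,:3].T@np.r_[s,1]; o=-E[:3,:3].T@E[:3,3]
    return o+v*(z-o[2])/v[2]
E
python3 - <<'E'
from h import *
sc=bot.calibration('scene')
for n,p in dict(basefront=(180,163),baseleft=(142,143),screenBR=(248,138),screenBL=(80,72),loupe=(295,202),tape=(197,256)).items(): print(n,ray(sc,p),ray(sc,p,z=.12))
m=np.load('m0.npy'); w=m2w(m,[[0,-.03,0.]])[0]
print(w,bot.solve_ik([w[0],w[1],.27],down(m[2])))
E
```

```text
basefront [0.65232804 0.34417253 0.        ] [0.55759357 0.24279152 0.12      ]
baseleft [0.67416915 0.492779   0.        ] [0.57676591 0.37323974 0.12      ]
screenBR [ 8.22167930e-01  2.29291333e-01 -1.11022302e-16] [0.70668071 0.14194766 0.12      ]
screenBL [0.87087731 0.90755989 0.        ] [0.74943829 0.73733852 0.12      ]
loupe [ 6.59154709e-01 -1.02766945e-02  1.11022302e-16] [ 0.56358609 -0.06834753  0.12      ]
tape [0.40713031 0.11686833 0.        ] [0.34235658 0.04326164 0.12      ]
[0.52526648 0.02572398 0.        ] [-0.09147845  0.24163714 -0.11162898  1.21753021  0.          1.54306661]
```

Run:
```python
from h import *
m=np.load('m0.npy'); w=m2w(m,[[0,-.03,0.]])[0]
bot.move_pose([w[0],w[1],.27],down(m[2]))
p,q=bot.read_position(),bot.read_tool_rot()
im=bot.camera('wrist');cv2.imwrite('pics/wrist1.png',im[:,:,::-1]);np.savez('w1.npz',p=p,q=q)
for t in('fin','knob','cover','bridge_mid','meter'):print(t,[(d['bbox'],d['confidence']) for d in bot.search_frame('wrist',t)][:2])
print(bot.read_clock(),p,q,down(m[2]))
cal=bot.calibration('wrist');E=wristE(p,q,cal)
for P in([-65,-135,0],[65,-135,45],[-65,-135,45],[0,-110,96],[-67,-30,110],[67,-30,110],[-67,16,110],[67,16,110]):print(P,proj(cal,m2w(m,np.array(P)/1e3),E).round(0))
```

```text
fin [([273.1, 135.6, 93.0, 158.5], 0.61)]
knob [([270.4, 135.5, 97.0, 157.8], 0.81)]
cover [([273.5, 134.6, 94.9, 156.4], 0.92)]
bridge_mid [([242.3, 18.5, 155.7, 275.0], 0.59)]
meter [([243.3, 16.0, 154.7, 277.9], 0.75)]
3.7 [0.52510838 0.02655995 0.26988802] [ 0.70685365 -0.70667349  0.02211999 -0.02193645] [-0.70674761  0.70674761 -0.02253476  0.02253476]
[-65, -135, 0] [[269. 273.]]
[65, -135, 45] [[376. 288.]]
[-65, -135, 45] [[264. 288.]]
[0, -110, 96] [[320. 286.]]
[-67, -30, 110] [[246. 212.]]
[67, -30, 110] [[393. 213.]]
[-67, 16, 110] [[243. 161.]]
[67, 16, 110] [[397. 161.]]
```

View pics/wrist1.png

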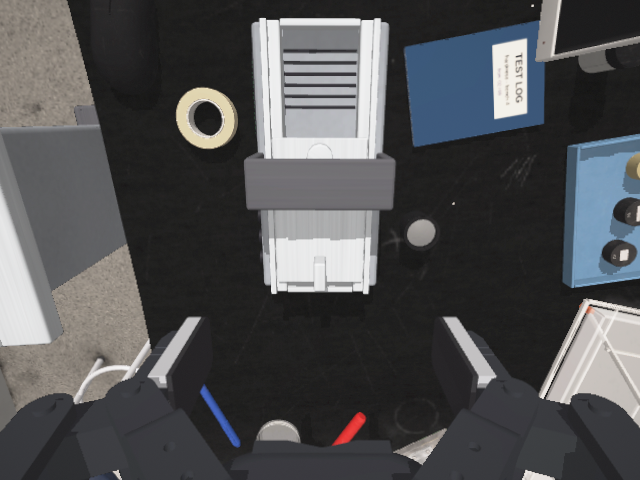

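Run:
```python
import cv2
a=cv2.imread("pics/wrist1.png")
cv2.imwrite("pics/wrist1z.png",cv2.resize(a[140:300,225:415],None,fx=3.7,fy=3.7,interpolation=cv2.INTER_CUBIC))
cv2.imwrite("pics/wrist1y.png",cv2.resize(a[5:165,225:415],None,fx=3.7,fy=3.7,interpolation=cv2.INTER_CUBIC))
```

```text
(no output)
```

View pics/wrist1z.png

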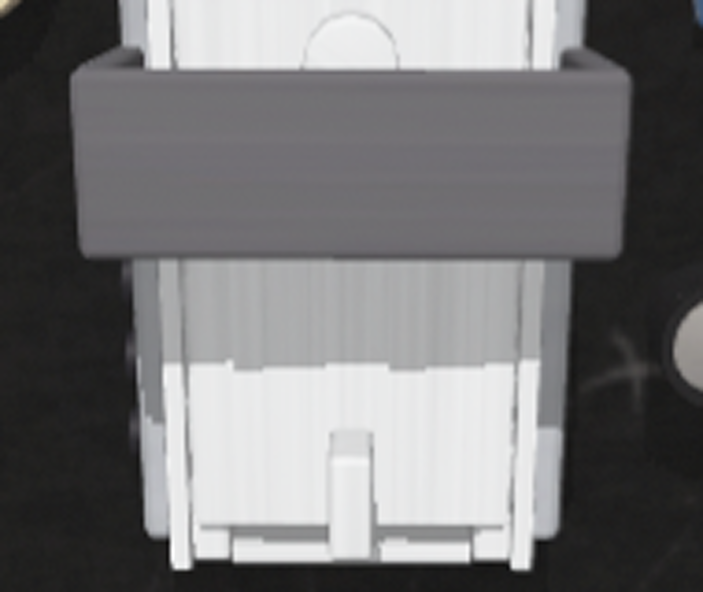

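View pics/wrist1y.png

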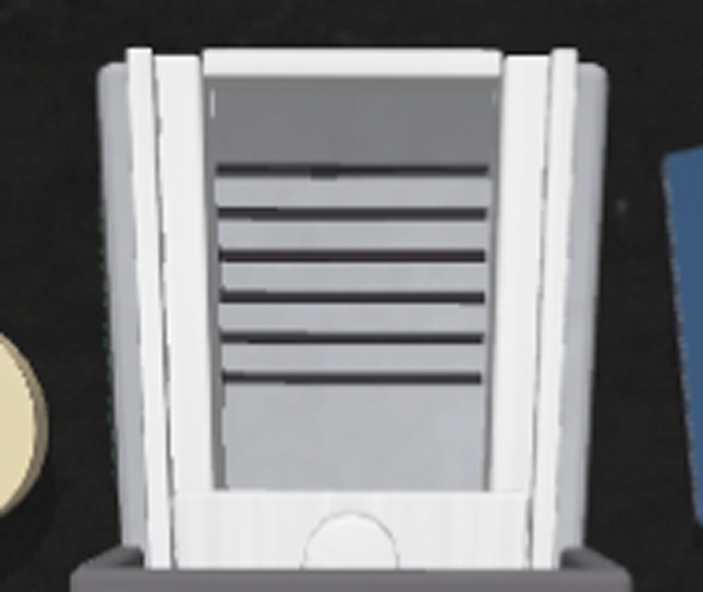

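Run:
```python
from h import *
cal=bot.calibration('wrist');d=np.load('w1.npz');E=wristE(d['p'],d['q'],cal)
Z={(-67,16,110):(72,70),(67,16,110):(630,70),(-67,-30,110):(81,257),(67,-30,110):(622,257),(-65,-135,45):(146,537),(65,-135,45):(558,539)}
Y={(-65,135,45):(98,64),(65,135,45):(607,64)}
A=np.array(list(Z)+list(Y))/1e3
a=np.r_[np.array(list(Z.values()))/3.7+[225,140],np.array(list(Y.values()))/3.7+[225,5]]-[.36,.36]
ce=np.array([350,491])/3.7+[225,5]-.36
fn=np.array([[329,560],[371,560]])/3.7+[225,140]-.36
def f(v):
    m=v[:3];t=v[3]
    F=np.array([[-.006,-.125+t,.096],[.006,-.125+t,.096]])
    return np.r_[(proj(cal,m2w(m,A),E)-a).ravel(), proj(cal,m2w(m,[[0,.024+t,.07]]),E)[0]-ce, (proj(cal,m2w(m,F),E)-fn).ravel()]
r=least_squares(f,[*np.load('m0.npy'),0],loss='soft_l1');print(r.x,r.cost,r.fun.reshape(-1,2).round(1).tolist())
np.save('m1.npy',r.x)
```

```text
[ 0.52685642  0.05794357 -0.06477749  0.00777362] 6.4778494696758315 [[-1.7, -0.3], [1.4, -0.0], [-0.9, 0.8], [0.3, 1.1], [-0.7, 1.2], [0.5, 0.8], [-1.3, -1.5], [0.9, -1.2], [0.3, 0.1], [-0.0, -0.1], [0.5, -0.0]]
```

```bash
cat >> h.py <<'E'
V=np.load('m1.npy'); m=V[:3]; Q=down(m[2])
def W(y,z,x=0.): return m2w(m,[[x,y,z]])[0]
def where():
    p=bot.read_position(); c,s=np.cos(m[2]),np.sin(m[2]); d=p-[m[0],m[1],0]
    return np.array([c*d[0]+s*d[1],-s*d[0]+c*d[1],p[2]]).round(4)
def snap(n):
    p,q=bot.read_position(),bot.read_tool_rot(); im=bot.camera('wrist')
    cv2.imwrite(f'pics/{n}.png',im[:,:,::-1]);np.savez(f'{n}.npz',p=p,q=q)
E
python3 - <<'E'
from h import *
t=V[3]
bot.set_gripper(.55,20)
bot.move_pose(W(-.110+t,.15),Q)
print(bot.move_linear(W(-.110+t,.077),speed=.08,until_force=8),where(),bot.read_ft_force())
bot.set_gripper(0,25)
print(bot.read_gripper_width(),bot.read_ft_force(),where(),bot.read_clock())
snap('g1')
E
```

```text
False [ 0.0005 -0.1023  0.0775] [ 0.03741251 -0.36242498 -1.26071877]
-0.0009070833757551738 [0.18471562 0.49054177 0.06199071] [ 0.     -0.1022  0.077 ] 6.3583
```

View pics/g1.png

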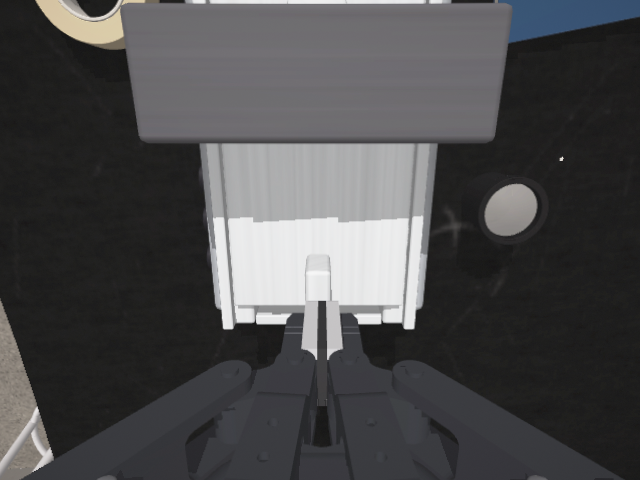

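Run:
```python
from h import *
cal=bot.calibration('wrist');d=np.load('g1.npz');E=wristE(d['p'],d['q'],cal)
for t in(0,.008):
  print(proj(cal,m2w(m,[[s*.006,-.110+dy+t,z] for s in(-1,1) for dy in (-.015,.015) for z in(.07,.096)]),E).round(0).tolist())
print('tcp',proj(cal,d['p'],E))
print('bridge',proj(cal,m2w(m,np.array([(-67,16,110),(67,16,110),(-67,-30,110),(67,-30,110),(-65,-135,45),(65,-135,45)])/1e3),E).round(0).tolist(), where(), q_wxyz(d['q']).as_matrix().round(3))
a=cv2.imread('pics/g1.png')[130:370,200:440]
cv2.imwrite('pics/g1z.png',cv2.resize(a,None,fx=2.5,fy=2.5,interpolation=cv2.INTER_CUBIC))
```

```text
[[308.0, 316.0], [306.0, 343.0], [307.0, 266.0], [305.0, 286.0], [329.0, 316.0], [330.0, 343.0], [330.0, 265.0], [331.0, 286.0]]
[[307.0, 303.0], [306.0, 328.0], [307.0, 251.0], [305.0, 270.0], [329.0, 303.0], [331.0, 328.0], [330.0, 251.0], [331.0, 270.0]]
tcp [[318.2947577 283.6197873]]
bridge [[115.0, -1.0], [517.0, -1.0], [137.0, 142.0], [497.0, 142.0], [214.0, 311.0], [424.0, 311.0]] [ 0.     -0.1022  0.077 ] [[ 0.998  0.     0.065]
 [-0.065 -0.     0.998]
 [ 0.    -1.     0.   ]]
```

View pics/g1z.png

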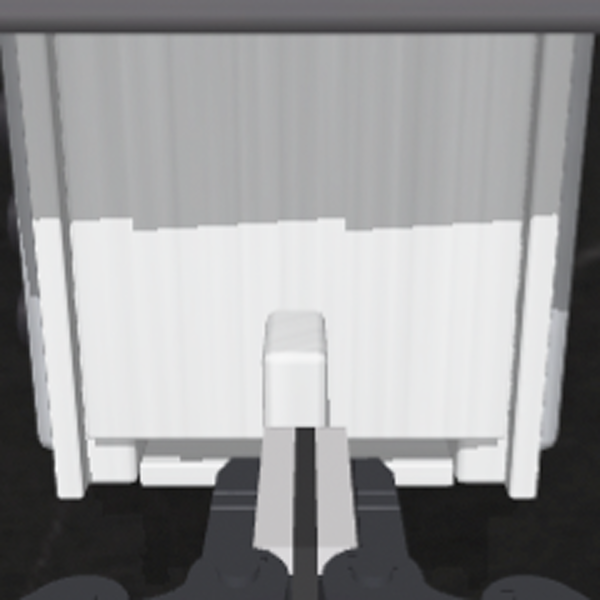

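Run:
```python
from h import *
cal=bot.calibration('wrist');H=np.linalg.inv(np.array(cal['hand_eye']))
for z in(-.011,0,.011):
  for y in (-.06,-.04,-.019,-.013,0): print(z,y,proj(cal,[[0,y,z]],H).round(0), (H@[0,y,z,1])[2].round(3))
for c,b in(('scene',(170,170,150,110)),('side',(280,150,130,100))):
    im=bot.camera(c)[:,:,::-1]; x,y,w,h=b
    cv2.imwrite(f'pics/{c}2z.png',cv2.resize(im[y:y+h,x:x+w],None,fx=5,fy=5,interpolation=cv2.INTER_CUBIC))
    k=bot.calibration(c); print(c,'tcp',(proj(k,bot.read_position())[0]-[x,y])*5)
```

```text
-0.011 -0.06 [[317. 376.]] 0.144
-0.011 -0.04 [[318. 346.]] 0.163
-0.011 -0.019 [[318. 321.]] 0.183
-0.011 -0.013 [[318. 315.]] 0.189
-0.011 0 [[318. 303.]] 0.201
0 -0.06 [[317. 351.]] 0.141
0 -0.04 [[318. 323.]] 0.16
0 -0.019 [[318. 300.]] 0.18
0 -0.013 [[318. 295.]] 0.185
0 0 [[318. 284.]] 0.198
0.011 -0.06 [[317. 324.]] 0.137
0.011 -0.04 [[317. 299.]] 0.156
0.011 -0.019 [[318. 279.]] 0.176
0.011 -0.013 [[318. 274.]] 0.182
0.011 0 [[318. 264.]] 0.194
scene tcp [538.07323487 270.75570466]
side tcp [226.86198889 359.3601767 ]
```

View pics/scene2z.png

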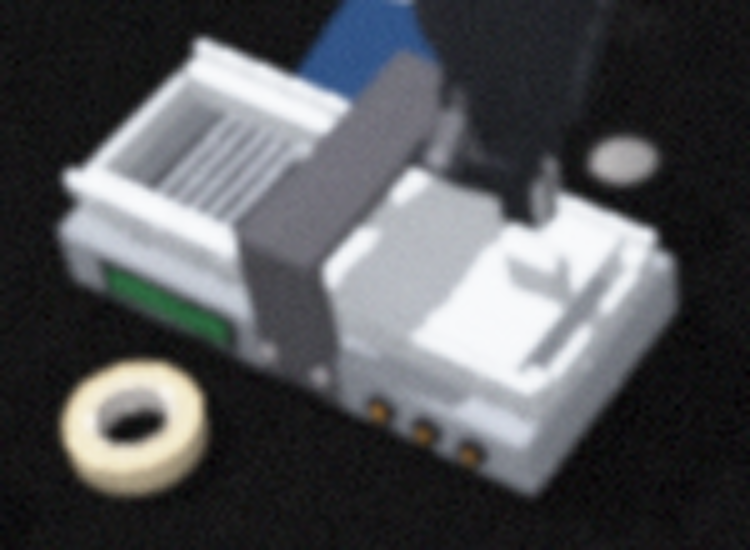

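View pics/side2z.png

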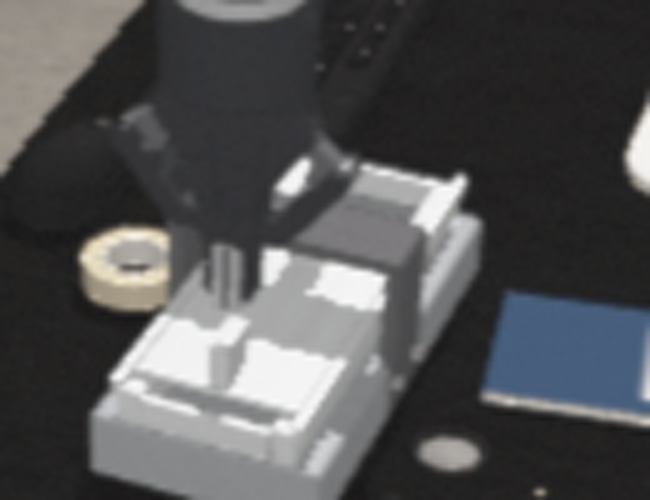

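Run:
```python
from h import *
print(bot.grip_depth, bot.read_gripper_width())
p=bot.read_position()
print(bot.move_linear([p[0],p[1],.04],speed=.02,until_force=4),where(),bot.read_ft_force())
p=bot.read_position(); snap('g2')
bot.move_linear([p[0],p[1],p[2]+.006]); print(bot.read_clock())
```

```text
0.0187 0.002807025462993819
True [-0.     -0.1023  0.058 ] [-1.24828578  0.37274175  5.4379119 ]
7.8417
```

Run:
```python
from h import *
t=V[3]
bot.move_linear(W(-.110+t,.095))
bot.set_gripper(.55,25)
print(bot.move_linear(W(-.110+t,.039),speed=.08,until_force=8),where(),bot.read_ft_force())
bot.set_gripper(0,30)
print(bot.read_gripper_width(),bot.read_ft_force(),where(),bot.read_clock())
snap('g3')
```

```text
False [ 0.0004 -0.1023  0.0393] [-0.09991891 -0.31682052  0.32091641]
0.1308188892115692 [-5.62756274  0.30964629  6.32074682] [-0.002  -0.1023  0.0394] 9.9667
```

View pics/g3.png

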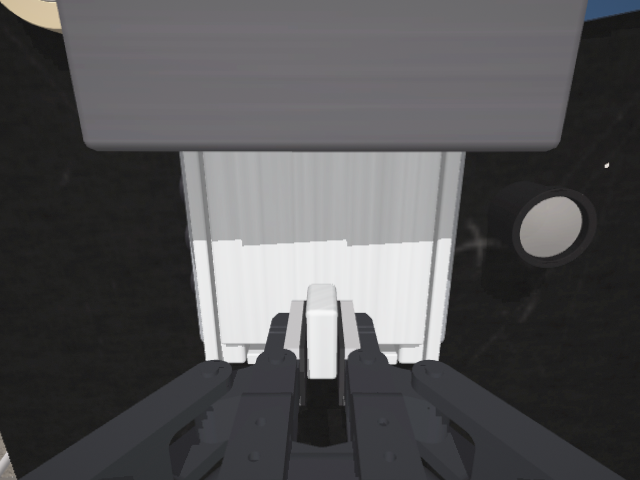

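Run:
```python
from h import *
t=V[3]
print(bot.move_linear(W(-.110+.050,.039,-.002),speed=.06,until_force=14),where(),bot.read_ft_force(),bot.read_gripper_width())
snap('g4'); 
im=bot.camera('side')[:,:,::-1]; x,y,w,h=(280,130,130,120)
cv2.imwrite('pics/side4z.png',cv2.resize(im[y:y+h,x:x+w],None,fx=5,fy=5,interpolation=cv2.INTER_CUBIC))
print(bot.read_clock())
```

```text
False [-0.0019 -0.0589  0.0394] [-2.52055256  1.16136995  6.39113998] 0.13486568736417873
10.975
```

View pics/g4.png

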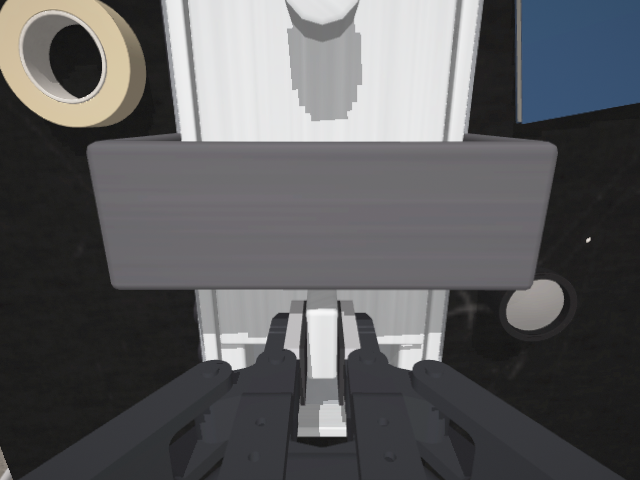

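View pics/side4z.png

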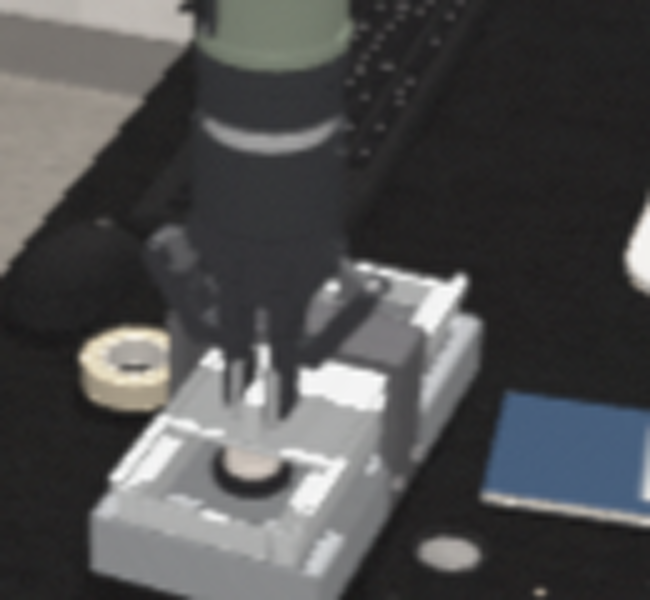

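Run:
```python
from h import *
bot.set_gripper(.55,30)
yk=-.0589+.118
bot.move_linear(W(-.0589,.125,-.002),speed=.15)
bot.move_linear(W(yk,.125,-.002),speed=.2)
snap('k0')
print(bot.move_linear(W(yk,.039,-.002),speed=.08,until_force=8),where())
bot.set_gripper(0,30)
print(bot.read_gripper_width(),bot.read_ft_force(),where(),bot.read_clock())
snap('k1')
```

```text
False [-0.0015  0.0592  0.0395]
0.26456882903005047 [-2.27427502  0.49403309  5.5875006 ] [-0.0019  0.0592  0.0396] 14.475
```

View pics/k1.png

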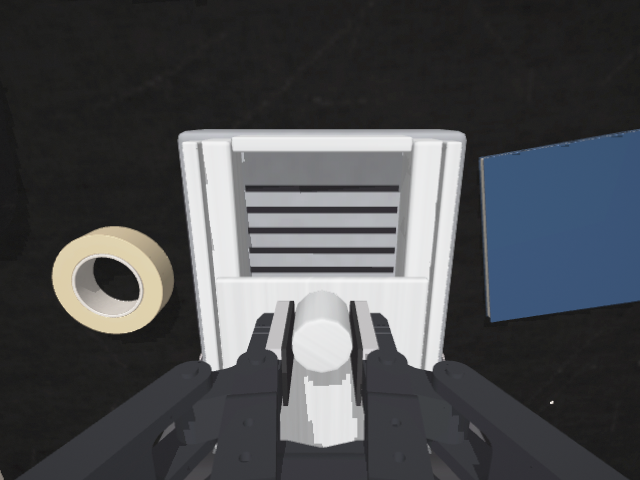

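Run:
```python
from h import *
print(bot.move_linear(W(.120,.039,-.002),speed=.05,until_force=11),where(),bot.read_ft_force(),bot.read_gripper_width())
bot.wait(.3); print(where(),bot.read_ft_force()); snap('k2')
bot.set_gripper(.55,30)
p=where()
bot.move_linear(W(p[1],.125,-.002),speed=.15)
bot.set_gripper(0)
bot.move_linear(W(-.030,.125,-.002),speed=.2)
snap('b0')
im=bot.camera('side')[:,:,::-1]; x,y,w,h=(280,130,130,120)
cv2.imwrite('pics/side5z.png',cv2.resize(im[y:y+h,x:x+w],None,fx=5,fy=5,interpolation=cv2.INTER_CUBIC))
print(bot.read_clock(),where())
```

```text
True [-0.0019  0.1077  0.0396] [ 0.04942928 -2.22568827  5.08351579] 0.2681125942478169
[-0.0019  0.1077  0.0396] [ 0.19171084 -0.5880004   5.94530488]
18.3583 [-0.002 -0.029  0.125]
```

View pics/k2.png

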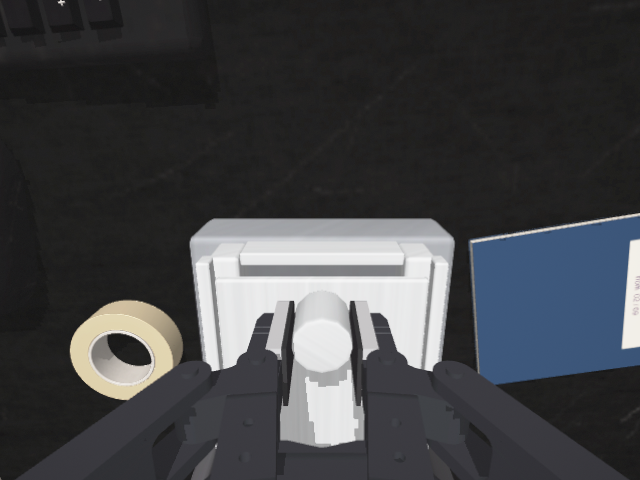

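View pics/b0.png

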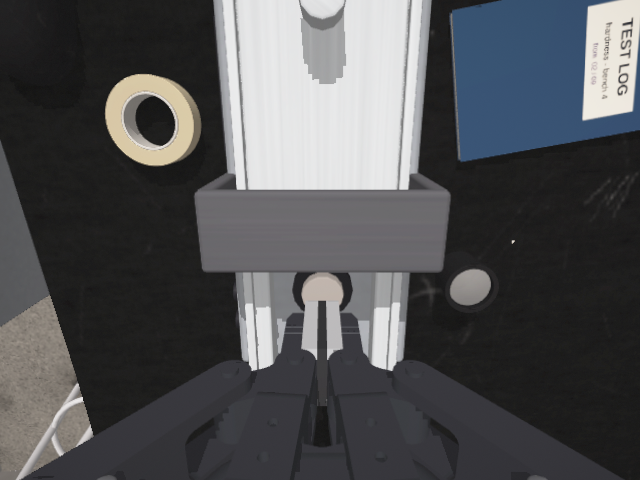

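View pics/side5z.png

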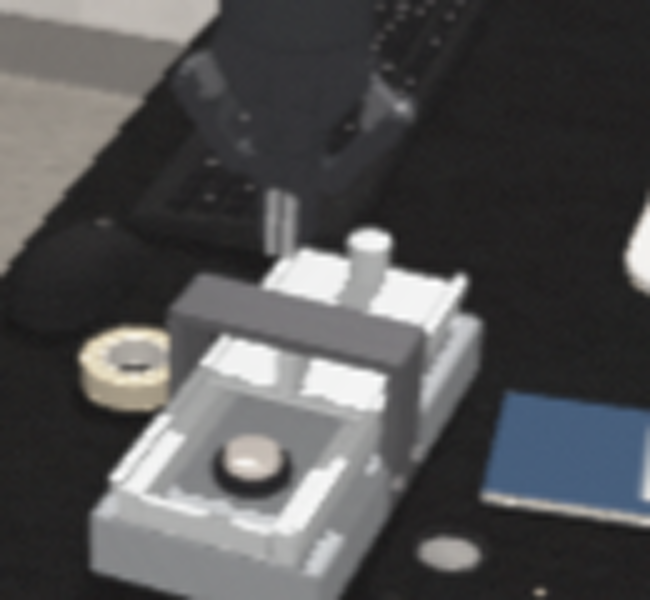

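Run:
```python
from h import *
bot.move_linear(W(-.070,.125,-.002),speed=.15)
bot.move_linear(W(-.070,.034,-.002),speed=.08,until_force=5)
bot.wait(.2); f0=bot.read_ft_force(); print(where(),f0)
print(bot.move_linear(W(-.070,.008,-.002),speed=.015,until_force=2.5),where(),bot.read_ft_force()-f0)
snap('b1')
im=bot.camera('side')[:,:,::-1]; x,y,w,h=(280,130,130,120)
cv2.imwrite('pics/side6z.png',cv2.resize(im[y:y+h,x:x+w],None,fx=5,fy=5,interpolation=cv2.INTER_CUBIC))
print(bot.read_clock())
```

```text
[-0.0016 -0.07    0.0344] [-0.04072401 -0.00652639  0.11985554]
True [-0.002  -0.07    0.0206] [ 0.92279005 -0.26995374  3.16381052]
21.325
```

View pics/b1.png

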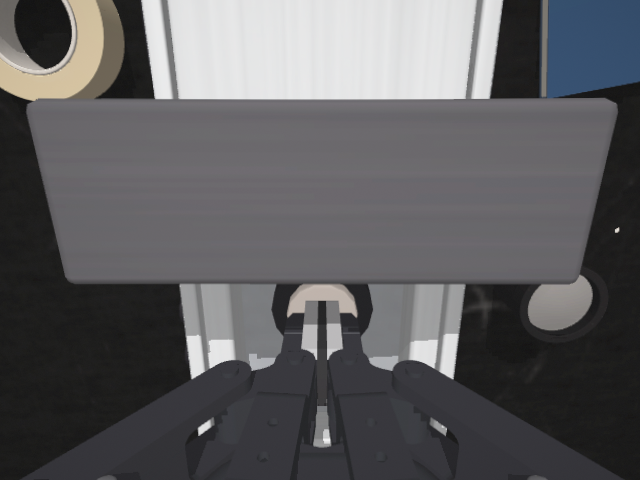

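View pics/side6z.png

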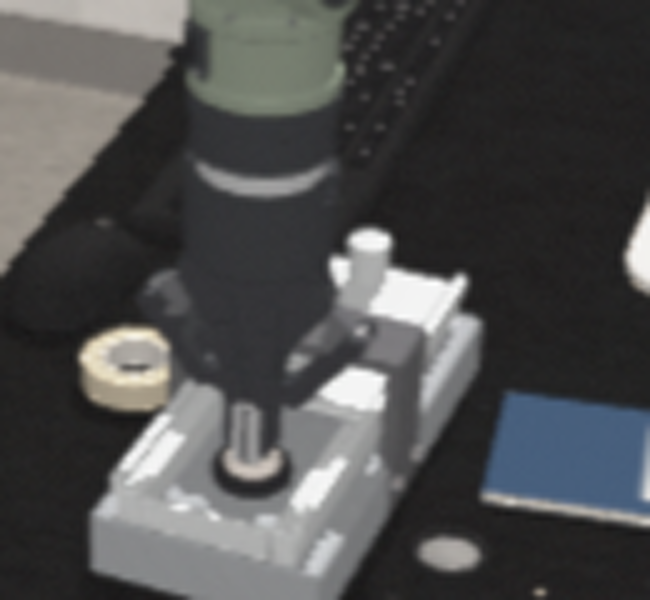

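Run:
```python
from h import *
z0=where()[2]; print(z0,bot.read_ft_force())
print(bot.move_linear(W(-.070,z0-.009,-.002),speed=.008,until_force=7.5),where(),bot.read_ft_force())
bot.wait(.3); print(where(),bot.read_ft_force()); snap('b2')
```

```text
0.0208 [ 1.50250836 -0.20317463  3.04660574]
True [-0.0019 -0.07    0.0165] [-1.21937781  0.38649892  7.021276  ]
[-0.002  -0.07    0.0165] [-1.24146146  1.00303587  7.16669807]
```

Run:
```python
from h import *
print(bot.move_linear(W(-.070,.0135,-.002),speed=.006,until_force=6),where(),bot.read_ft_force())
bot.wait(.3); print(where(),bot.read_ft_force())
bot.move_linear(W(-.070,.040,-.002),speed=.05); bot.wait(.3); print(bot.read_ft_force())
bot.move_linear(W(-.070,.125,-.002),speed=.15)
bot.move_linear(W(-.010,.125,-.002),speed=.15)
snap('b3'); 
im=bot.camera('side')[:,:,::-1]; x,y,w,h=(280,130,130,120)
cv2.imwrite('pics/side7z.png',cv2.resize(im[y:y+h,x:x+w],None,fx=5,fy=5,interpolation=cv2.INTER_CUBIC))
print(bot.read_clock())
```

```text
True [-0.002  -0.07    0.0165] [-0.79661577  0.63546254  6.8026542 ]
[-0.0019 -0.07    0.0166] [-1.42273377  0.45442898  7.33656304]
[-0.39455399 -0.16775997  0.54113323]
25.2
```

View pics/side7z.png

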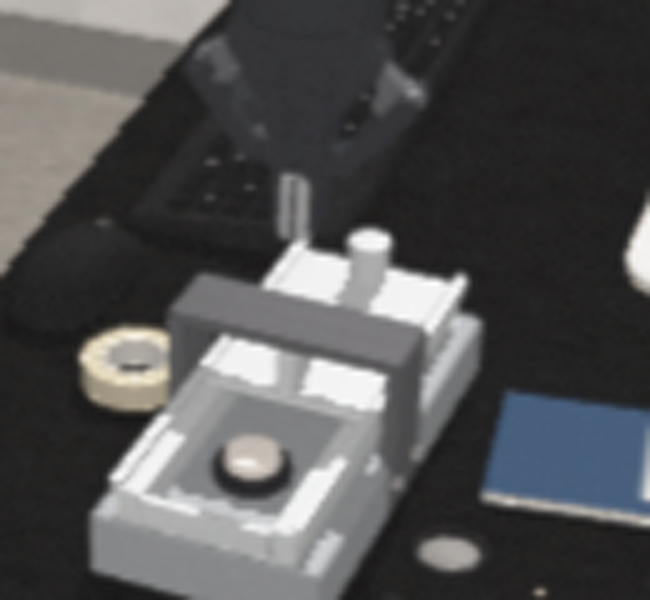

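View pics/b3.png

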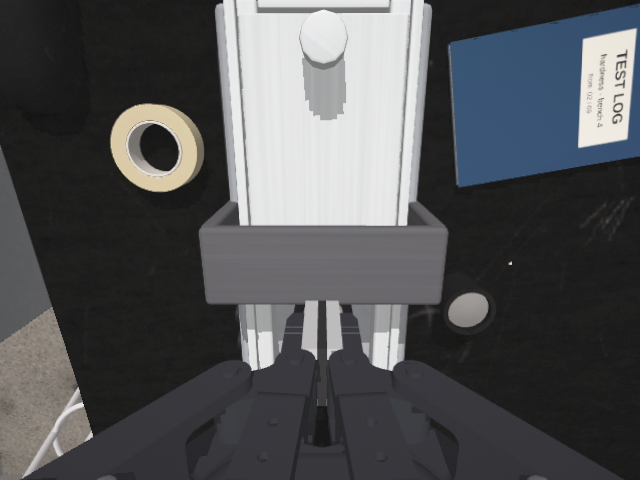

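Run:
```python
from h import *
bot.set_gripper(.55,30)
bot.move_linear(W(.1077,.125,-.002),speed=.15)
print(bot.move_linear(W(.1077,.039,-.002),speed=.08,until_force=8),where())
bot.set_gripper(0,30); print(bot.read_gripper_width())
print(bot.move_linear(W(.058,.039,-.002),speed=.06,until_force=14),where(),bot.read_ft_force(),bot.read_gripper_width())
y=where()[1]
bot.set_gripper(.55,30)
bot.move_linear(W(y,.125,-.002),speed=.15)
bot.move_linear(W(y-.118,.125,-.002),speed=.2)
snap('f0')
print(bot.move_linear(W(y-.118,.039,-.002),speed=.08,until_force=8),where())
bot.set_gripper(0,30); print(bot.read_gripper_width(),bot.read_clock())
snap('f1')
```

```text
False [-0.0015  0.1078  0.0396]
0.2606059008408688
False [-0.0019  0.0581  0.0397] [-1.96111677  0.14189365  6.90858531] 0.2655267386491102
False [-0.0015 -0.0599  0.0395]
0.1342160162006628 32.675
```

View pics/f1.png

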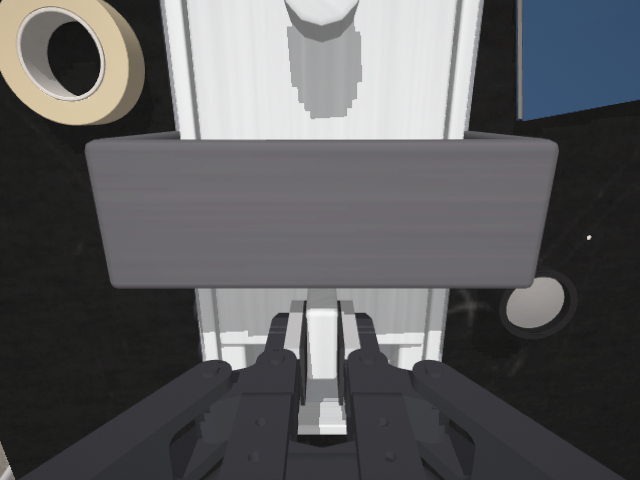

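Fin is gripped (width 0.134, the fin shows between the pads at (321,340)). Pushing home until the stop is felt.

```bash
python3 - <<'E'
from h import *
print(bot.move_linear(W(-.125,.039,-.002),speed=.05,until_force=12),where(),bot.read_ft_force(),bot.read_gripper_width())
bot.wait(.3); print(where(),bot.read_ft_force())
snap('h0')
bot.set_gripper(.55,30); y=where()[1]
bot.move_linear(W(y,.14,-.002),speed=.12)
bot.move_linear(W(-.03,.232,-.002),speed=.15)
snap('h1'); print(bot.read_clock())
E
python3 - <<'E'
import cv2
a=cv2.imread("pics/h1.png")[5:300,225:415]
cv2.imwrite("pics/h1z.png",cv2.resize(a,None,fx=2,fy=2,interpolation=cv2.INTER_CUBIC))
E
```

```text
True [-0.0019 -0.1098  0.0394] [-0.44681836  2.49395732  4.49167716] 0.13238245466057796
[-0.0018 -0.1099  0.0394] [-0.71616642  1.49245021  4.26837366]
36.5
```

View pics/h1.png

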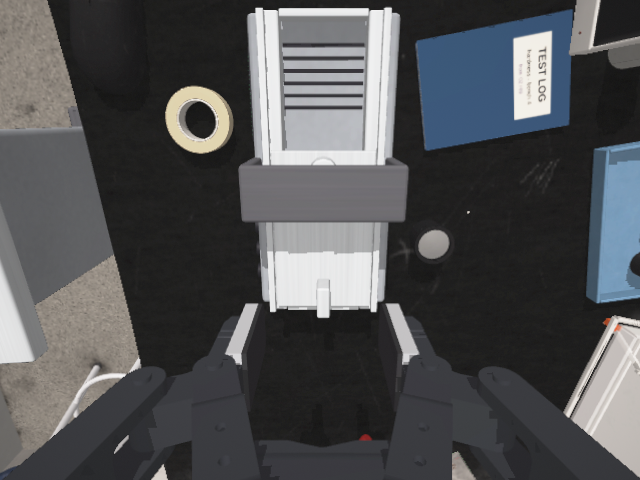

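Run:
```python
from h import *
cal=bot.calibration('wrist');d=np.load('h1.npz');E=wristE(d['p'],d['q'],cal)
a=cv2.imread('pics/h1.png'); print(a[140:160,300].mean(1).round().astype(int))
for t in(0,.004,.008): print(t,proj(cal,m2w(m,[[-.015,.024+t,.07]]),E).round(1),proj(cal,m2w(m,[[0,-.125+t,.096]]),E).round(1))
bot.wait(.3); print(bot.read_ft_force()); bot.close_job()
```

```text
[186 185 186 186 185 186 186 186 186 186 207 234 238 235 235 235 235 235
 235 235]
0 [[305.8 150.3]] [[323.  317.7]]
0.004 [[305.7 145.6]] [[323.  313.8]]
0.008 [[305.7 140.8]] [[323. 310.]]
[ 0.94360996 -0.37738943  0.13769684]
the job is handed in; nothing more can be done
```

The meter's self-test is done and the job is handed in, about 37 s into the 67 s limit. I slid the cover to its open stop, pressed the button fully in, let it come up, and slid the cover back home.

- **Cover out:** I took it by the fin to about 50 mm, then by the knob beyond the bridge. It reached the open stop at about 99.6 mm of travel, where the 11 N force limit tripped.
- **Button:** The first press stopped about 6.4 mm in. A second push raised the force by 6 N with no further movement, so the button was at its bottom. The highest force my stops allowed was about 13 N, against the 30 N limit. The picture afterwards shows the cap up again.
- **Cover back:** I brought it back by the knob, then the fin, until the shut stop was felt with the fin at meter y -109.8 mm. Total return travel was about 99.5 mm. In the last picture the cover's edge is at row 150 to 151, where 150.3 is predicted for fully shut.
- **At hand-in:** The gripper is open and well above everything, with no load on the tool beyond about 1 N of reading noise. The tape roll, notebook and magnifier looked unmoved. I did not re-check the dish, pot and marker at the end, but the arm never went near them.

**Check that disagreed:** the real fingertips are about 38 mm behind the reported TCP. My first grasp of the fin closed on nothing because of this. A gentle touch on the fin's top and the pictures agreed on the offset, and I corrected all later heights for it.

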